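# Cull the weak label clip from the clip rack

## Task

One of the three blue card clips in the rack has lost its spring: find it by drawing gently on the cards, level and straight out of the clips - a good clip holds its card against a 6 N tug, the weak one lets it slide, and no card may be pulled harder than 15 N. Draw the weak clip's card right out while the clip is still in the rack, lay the card flat in the grey tray and put the weak clip in the yellow tub. Leave the good clips in their places with their cards home to within a few millimetres, and disturb nothing else on the bench.

Things in the scene. Friction and masses are not known exactly. Their poses are not given: they have to be found in the camera images.
- clip_1: Blue spring clip; the three look alike. Lower jaw is a foot 64 long (x), 36 wide (y), 14 high; origin at the centre of its underside, x to the rear, z up; card mouth at x -32. Two fixed side cheeks, 36 over their outsides, stand at x +4 to +28 up to z 36: pinch it there across y. Between them the sprung upper jaw, its rear handle reaching x +46, z 43. About 140 g, loose in its rack pocket, lifts straight up.
- card_1: White rigid card with a teal end band, 80 long (x), 30 wide (y), 4 thick, 12 g, in clip_1. Origin at the centre of its underside, x to the rear (into the clip), z up. Home: its rear 26 mm between the jaws, origin 46 ahead of and 14 above the clip's, underside 24 above the bench; 54 mm stick out level in front, free at both sides and below: pinch it across its 30 mm width from above.
- clip_2: Like clip_1. Just one of the three clips is weak, and the names do not tell which: its card slides at 1 to 3.5 N and then keeps sliding; a good clip holds its card up to 20 N or more.
- card_2: Like card_1, in clip_2.
- clip_3: Like clip_1. Pulled by its card towards the card's free end, a clip slides forward up to 5 mm (about 1 N) before the rack's rubber-lined front bar stops it; only then does the pull on the card rise.
- card_3: Like card_1, in clip_3.
- rack: Aluminium clip rack screwed to the bench, 86 deep (x), 270 wide (y), floor 10 thick, bars and ribs up to 22.5 high. Origin at the centre of its underside, x to the rear. Three pockets at y -85, 0 and +85 mm, each 70 long and 39 wide, one clip in each, cards pointing to -x; a clip pulled by its card towards -x comes up against the front bar after at most 5 mm.
- lining: Black rubber lining along the rear face of the rack's front bar, 5 thick (x), 262 wide, 12.5 high, on which the clips come up when pulled; its rear face, where its origin lies at mid width on the rack's floor, is 34 ahead of the rack's centre. It gives about 1 mm per 4 N.
- card_tray: Shallow grey tray, open on top, 170 (x) by 150 (y), 22 high, walls and floor 4 thick, fixed. Origin at the centre of its underside.
- tub: Round yellow discard tub, open on top, fixed, 75 high, 164 across the rim, 128 across the foot, wall 3, floor 4 thick. Origin at the centre of its underside.
- dish_red: Single closed culture dish, 90 across, 15 high, standing by: leave it alone. Origin at the centre of its underside.
- marker: Marker pen, 130 long, 13 thick, lying, standing by: leave it alone. Origin at the centre of its underside.
- stack_red: Stack of red culture dishes, 90 across, 75 high, standing by: leave it alone. Origin at the centre of its underside.
- stack_dark: Stack of dark culture dishes, 90 across, 90 high, standing by: leave it alone. Origin at the centre of its underside.
- stack_brown: Stack of brown culture dishes, 90 across, 60 high, standing by: leave it alone. Origin at the centre of its underside.
- jar: White screw-top jar, 72 across, 100 high, standing by: leave it alone. Origin at the centre of its underside.
- slide_box: Lidded slide box, 79 by 114, 57 high, standing by: leave it alone. Origin at the centre of its underside.
There are look-alikes about, which are no part of the job. There is more than one size of the card_tray; the one meant has the size given above.

How it is judged:
By the outcome, as a careful person would: the job done as asked, in the order asked, and still so for the second after the job is handed in, with the robot touching nothing.
It also fails if it takes over 72 s, if anything falls off the work surface, if the arm or the gripper's body presses on something with over 40 N, if the wrist force passes 120 N, or if a joint passes its speed limit or range.

## Robot

A 6-joint arm with a two-finger parallel gripper is mounted at the origin on the work surface. World frame = base frame: x ahead of the robot, y to its left, z up, the work surface at z = 0. Lengths are in m, angles in rad, forces in N, time in s.
With the tool pointing down it reaches from about 0.325 to 0.9 m from the base axis. Payload 6.1 kg.
Tool frame: the origin (TCP) lies on the centre line of the jaws, within the pads' length; the fingertips stand ctrl.tip_extent ahead of it and the grasp point (between the pads) is the TCP (ctrl.tip_extent is the distance from the TCP to the fingertips, in m); x points along the fingers, y is the direction in which the jaws open and shut, and the axes are right-handed (so a half turn about x gives the same grasp; the last joint's range is limited). The gripper opens to 87 mm and grips with 3 to 60 N. Pads are 19 mm wide; open, the fingers measure 117 mm over their backs; the gripper's body (75 mm by 190 mm) begins 51 mm behind the grasp point.
Start: joints at [-1.401, 0.22, 1.526, -0, 1.395, -0.126], TCP at [0.182, -0.598, 0.242] pointing down, gripper open.
Joint ranges: [-2.98, 2.98], [-0.91, 2.08], [0.09, 2.57], [-1.24, 4.39], [0.2, 2.65], [-2.68, 2.68]. Speed limits (rad/s): [2.57, 2.57, 3.01, 3.14, 3.14, 3.14].

## Interface

Orientations are given as a unit quaternion [w, x, y, z].
In Python, from bench import ctrl gives the robot as it stands. Calls block until the motion is done:
- ctrl.movep(position, orientation): joint-space move of the TCP to a pose.
- ctrl.move_straight(position, feed=0.15, orientation=None): straight line of the TCP; orientation=None keeps the orientation; feed is the mean speed in m/s.
- ctrl.move_j(angles): joint-space move.
- ctrl.set_gripper(opening): finger opening in m; the grip force is fixed at half the most; returns when the fingers have stopped.
- ctrl.hold(seconds).
- ctrl.inverse_kinematics(position, orientation): joint angles nearest the present ones, or None.
- ctrl.observe(): the state.
- ctrl.snapshot(name): name is "side" or "top" or "wrist"; returns a dict with "img" (420x560x3 uint8, red, green, blue), "z_map" (420x560 float32, m along the optical axis (not along the pixel's ray), 0 where there is no reading), "vertical_fov" (degrees; the focal length in pixels is half the picture's height over the tangent of half this angle, whatever the lens; pixels are square), "cx", "cy" (the principal point, pixels), "eye" and "rotation" of the camera in the world. Camera axes: x right, y up, looking along -z (the intrinsics and any distortion apply to the point x, -y, -z); pixel columns grow to the right and rows downward; lengths in m; the calibration is good to about 2 mm. A picture is of the moment at which its call begins.
A pose or a line that the arm cannot do raises ctrl.Unreachable and nothing moves.
- ctrl.hand_in(): hands the job in, once; it reports no verdict.
The state is a dict: "time": time; "qpos": joint angles; "joint_vel": joint speeds; "joint_efforts": joint torques, N m; "eef_pos": TCP position; "ee_rot": TCP orientation; "wrist_force": force on the tool from outside, world axes, zero at the start; "moment": the same for the moment, N m; "finger_gap": finger opening in m.
Only numpy, scipy, OpenCV 4.12 (cv2) and the standard library are available. Lean on these libraries where they do the work, as an engineer would, in place of code of your own. Each camera call takes 0.05 s, during which the arm holds its last target.

## Working session

There is one attempt and no reset: what is moved stays moved. The work goes in short steps, each a Python script; the robot and the scene stay as the last script left them, time stands still between calls to the robot, and variables do not carry over. Pictures are saved under pics/ and viewed, and the job is handed in when it is done.

```bash
ls; mkdir -p pics; cat > h.py <<'E'
import numpy as np, cv2, pickle
def K(s):
    H=s["img"].shape[0]; f=H/2/np.tan(np.radians(s["vertical_fov"])/2); return f,s["cx"],s["cy"]
def cloud(s):
    f,cx,cy=K(s); z=s["z_map"]; v,u=np.mgrid[:z.shape[0],:z.shape[1]]
    p=np.stack([(u-cx)/f*z,-(v-cy)/f*z,-z],-1)
    return p@np.array(s["rotation"]).T+np.array(s["eye"])
E
python3 - <<'E'
from bench import ctrl
import cv2,pickle,numpy as np
S={}
for n in("side","top","wrist"):
    s=ctrl.snapshot(n);S[n]=s;cv2.imwrite(f"pics/{n}0.png",s["img"][:,:,::-1])
    print(n,{k:v for k,v in s.items() if k not in("img","z_map")},(s["z_map"]>0).mean())
pickle.dump(S,open("s0.pkl","wb"))
print(ctrl.observe(),ctrl.tip_extent)
E
```

```text
pics
side {'vertical_fov': 50.48051129775858, 'cx': 280.5558375912537, 'cy': 213.07216054508706, 'eye': array([-0.03246174, -1.000041  ,  0.75775919]), 'rotation': array([ 0.84870709,  0.47101214, -0.10918987, -0.21429282])} 0.995922619047619
top {'vertical_fov': 50.11062728007597, 'cx': 286.69248750071137, 'cy': 208.5703874963012, 'eye': array([ 3.77802708e-01, -8.24287043e-04,  1.05638319e+00]), 'rotation': array([-0.70500925, -0.02510605,  0.0413309 ,  0.70754745])} 0.9959141156462585
wrist {'vertical_fov': 70.31580393070364, 'cx': 278.77108313044357, 'cy': 211.2267986202843, 'eye': array([ 0.24848816, -0.57818435,  0.38329535]), 'rotation': array([ 0.79685502, -0.10441061,  0.07837244, -0.58989683])} 0.9850722789115647
{'time': 0.15, 'qpos': array([-1.40107637e+00,  2.21057291e-01,  1.52736504e+00, -1.30528485e-05,
        1.39469939e+00, -1.26126594e-01]), 'joint_vel': array([ 0.00037831, -0.00270808, -0.00387453, -0.00039254, -0.00133882,
       -0.00092066]), 'joint_efforts': array([ 2.42310862e-04, -4.95189607e+01, -3.87883329e+01,  7.00304098e-02,
        5.29826072e-02, -7.73266447e-05]), 'eef_pos': array([ 0.18211703, -0.59739942,  0.24067205]), 'ee_rot': array([-0.10367691, -0.69936802, -0.10475767,  0.69940067]), 'wrist_force': array([ 0.12148527, -0.12063469, -0.16221547]), 'moment': array([-0.05061405,  0.00140137,  0.04522413]), 'finger_gap': 0.08694238152193608} 0.019
```

View pics/top0.png

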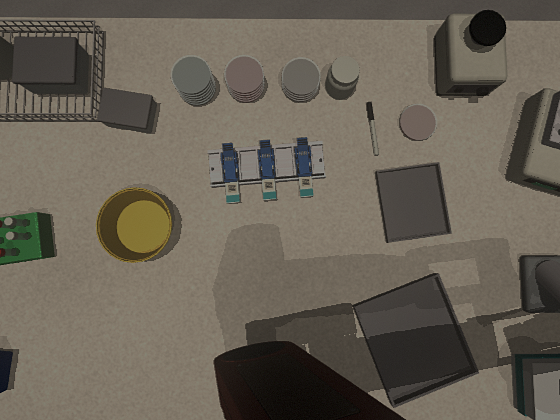

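View pics/side0.png

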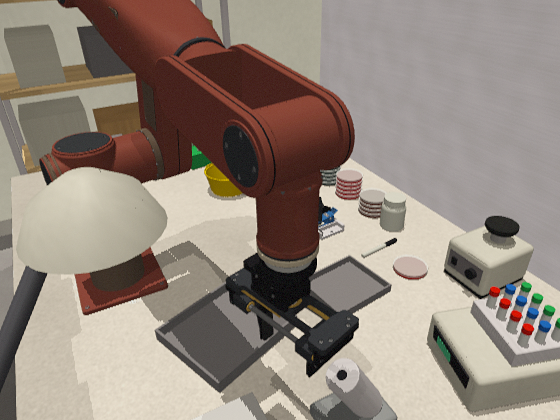

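View pics/wrist0.png

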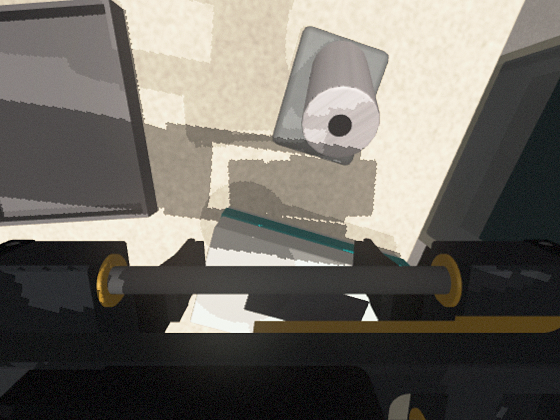

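```bash
cat >> h.py <<'E'
from scipy.spatial.transform import Rotation as R
def Rm(q): return R.from_quat([q[1],q[2],q[3],q[0]]).as_matrix()
def cloud(s):
    f,cx,cy=K(s); z=s["z_map"]; v,u=np.mgrid[:z.shape[0],:z.shape[1]]
    p=np.stack([(u-cx)/f*z,-(v-cy)/f*z,-z],-1)
    return p@Rm(s["rotation"]).T+np.array(s["eye"])
def ray(s,u,v,h):
    f,cx,cy=K(s); d=Rm(s["rotation"])@np.array([(u-cx)/f,-(v-cy)/f,-1]); e=np.array(s["eye"])
    return e+d*(h-e[2])/d[2]
E
python3 - <<'E'
from h import *
S=pickle.load(open("s0.pkl","rb")); s=S["top"]; P=cloud(s); im=s["img"]
hsv=cv2.cvtColor(im,cv2.COLOR_RGB2HSV)
print("bench z",np.median(P[280:300,100:200,2]), P[100:140,170:200,2].mean())
for n,(u,v) in dict(traysmall=(413,203),big=(415,340),dish=(417,122),jar=(344,71),tub=(140,225)).items(): print(n,P[v,u].round(4))
blue=cv2.inRange(hsv,(100,90,40),(130,255,255)); blue[:120]=0; blue[200:]=0; blue[:,:200]=0; blue[:,340:]=0
teal=cv2.inRange(hsv,(80,60,60),(98,255,255)); teal[:150]=0; teal[220:]=0; teal[:,:200]=0; teal[:,340:]=0
for nm,m in(("blue",blue),("teal",teal)):
    n,l,st,c=cv2.connectedComponentsWithStats(m)
    for i in range(1,n):
        if st[i,4]>15: print(nm,st[i],c[i].round(1),np.median(P[l==i],0).round(4), cv2.minAreaRect(np.argwhere(l==i)[:,::-1].astype(np.float32)))
cv2.imwrite("pics/topz.png",cv2.resize(im[120:220,190:350,::-1],None,fx=5,fy=5,interpolation=cv2.INTER_CUBIC))
# tub rim & tray rim
z=P[...,2]
for nm,box,lo,hi in(("tub",(170,280,80,190),.066,.085),("tray",(150,255,365,465),.015,.03),("tall",(40,250,200,340),.02,.028),):
    a,b,c,d=box; m=np.zeros(z.shape,bool); m[a:b,c:d]=(z[a:b,c:d]>lo)&(z[a:b,c:d]<hi)
    q=P[m][:,:2].astype(np.float32); r=cv2.minAreaRect(q); print(nm,len(q),r, cv2.minEnclosingCircle(q))
E
```

```text
bench z 0.0003610179046447115 0.0059344032551601625
traysmall [ 4.899e-01 -3.261e-01  2.000e-04]
big [ 0.1727 -0.3185  0.0078]
dish [ 0.6816 -0.3359  0.0192]
jar [ 0.7716 -0.1506  0.1031]
tub [0.4395 0.3168 0.0032]
blue [260 140  10   4  22] [265.5 141.4] [0.6266 0.0234 0.0529] ((264.5, 141.5), (3.0, 9.0), 90.0)
blue [295 145  17  32 296] [302.8 160.8] [ 0.5838 -0.0624  0.0383] ((302.93109130859375, 160.17242431640625), (30.892921447753906, 14.28382396697998), 85.2363510131836)
blue [259 147  16  32 286] [266.3 163.7] [0.5772 0.0224 0.0378] ((266.0126953125, 162.67767333984375), (31.134960174560547, 14.178163528442383), 85.91438293457031)
blue [223 150  14  32 271] [229.1 166.9] [0.5694 0.1072 0.0385] ((228.36618041992188, 165.97396850585938), (30.998289108276367, 12.028543472290039), 82.56858825683594)
teal [300 189  13   7  86] [306. 192.] [ 0.5132 -0.0693  0.0285] ((306.0, 192.0), (6.0, 12.0), 90.0)
teal [263 192  13   7  86] [269. 195.] [0.5063 0.0159 0.0281] ((269.0, 195.0), (6.0, 12.0), 90.0)
teal [226 195  14   8  85] [232.4 198.1] [0.4994 0.0987 0.0286] ((232.40243530273438, 198.1219482421875), (6.736324310302734, 12.699625968933105), 83.6598129272461)
tub 768 ((0.43668848276138306, 0.30957597494125366), (0.16276606917381287, 0.16113367676734924), 44.569091796875) ((0.4369167387485504, 0.3096994161605835), 0.08244987577199936)
tray 630 ((0.5137181282043457, -0.31741631031036377), (0.21593157947063446, 0.15184356272220612), 7.679312229156494) ((0.5107855796813965, -0.3179704546928406), 0.128378227353096)
tall 1458 ((0.633633017539978, 0.005518794059753418), (0.2744213044643402, 0.32562336325645447), 3.9923834800720215) ((0.6452338695526123, 0.008083698339760303), 0.18594934046268463)
```

View pics/topz.png

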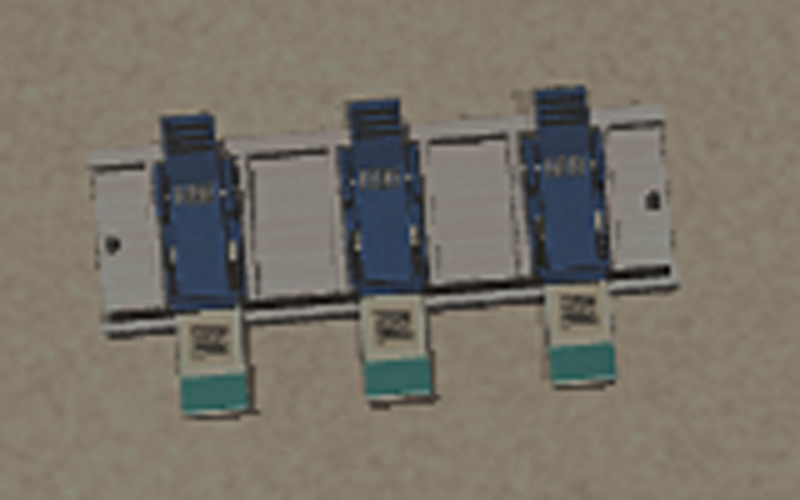

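```bash
python3 - <<'E'
from h import *
from bench import ctrl
o=ctrl.observe(); M=Rm(o["ee_rot"]); print(M.round(3))
S=pickle.load(open("s0.pkl","rb")); s=S["wrist"]
print("cam in tool", (M.T@(np.array(s["eye"])-o["eef_pos"])).round(4)); C=M.T@Rm(s["rotation"]); print("cam axes in tool\n",C.round(3))
yaw=np.radians(4.7)
for sg in(1,-1):
    y=sg*np.array([-np.sin(yaw),np.cos(yaw),0]); x=np.array([0,0,-1.]); z=np.cross(x,y)
    q=R.from_matrix(np.stack([x,y,z],1)).as_quat(); q=[q[3],*q[:3]]
    for p in([.47,.02,.25],[.51,-.07,.03],[.51,.1,.03]): print(sg,z.round(2),ctrl.inverse_kinematics(p,q))
E
```

```text
[[-0.     0.292 -0.957]
 [ 0.002 -0.957 -0.292]
 [-1.    -0.002 -0.   ]]
cam in tool [-0.1426  0.0008 -0.0691]
cam axes in tool
 [[ 0.     0.259 -0.966]
 [ 1.    -0.     0.   ]
 [-0.    -0.966 -0.259]]
1 [1.   0.08 0.  ] [-1.25342633e-01 -1.64363900e-01  1.90362535e+00 -4.44089210e-16
  1.40233120e+00 -1.77816943e+00]
1 [1.   0.08 0.  ] [-2.89688317e-01  2.24341715e-01  1.96127364e+00 -4.44089210e-16
  9.55977302e-01 -1.94251512e+00]
1 [1.   0.08 0.  ] [ 4.18016704e-02  2.34708551e-01  1.94858206e+00 -4.44089210e-16
  9.58302039e-01 -1.61102513e+00]
-1 [-1.   -0.08 -0.  ] [-1.25342633e-01 -1.64363900e-01  1.90362535e+00 -4.44089210e-16
  1.40233120e+00  1.36342322e+00]
-1 [-1.   -0.08 -0.  ] [-2.89688317e-01  2.24341715e-01  1.96127364e+00 -4.44089210e-16
  9.55977302e-01  1.19907753e+00]
-1 [-1.   -0.08 -0.  ] [ 4.18016704e-02  2.34708551e-01  1.94858206e+00 -4.44089210e-16
  9.58302039e-01  1.53056752e+00]
```

```bash
cat >> h.py <<'E'
def quat(yaw,sg=-1):
    y=sg*np.array([-np.sin(yaw),np.cos(yaw),0]); x=np.array([0,0,-1.]); z=np.cross(x,y)
    q=R.from_matrix(np.stack([x,y,z],1)).as_quat(); return np.array([q[3],*q[:3]])
E
python3 - <<'E'
from h import *
from bench import ctrl
ctrl.movep([.45,.02,.20],quat(np.radians(4.7)))
s=ctrl.snapshot("wrist"); s2=ctrl.snapshot("top"); pickle.dump((s,s2),open("s1.pkl","wb"))
cv2.imwrite("pics/w1.png",s["img"][:,:,::-1]);cv2.imwrite("pics/t1.png",s2["img"][:,:,::-1])
o=ctrl.observe();print(o["time"],o["eef_pos"],o["wrist_force"],o["qpos"])
E
```

```text
2.65 [0.45021189 0.01940632 0.20006435] [ 0.15567201 -0.0050522  -0.01085929] [-1.32185455e-01 -1.75021121e-01  2.00822970e+00 -7.89151197e-05
  1.30825872e+00  1.35760163e+00]
```

View pics/w1.png

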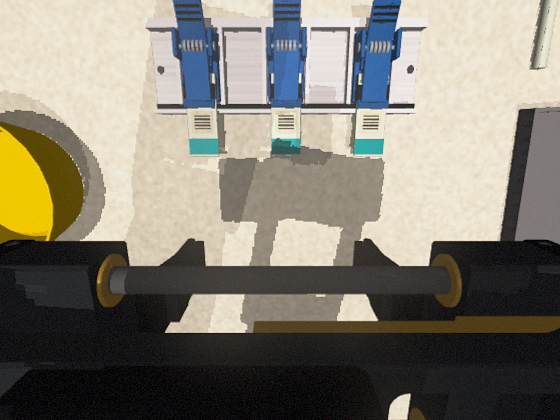

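View pics/t1.png

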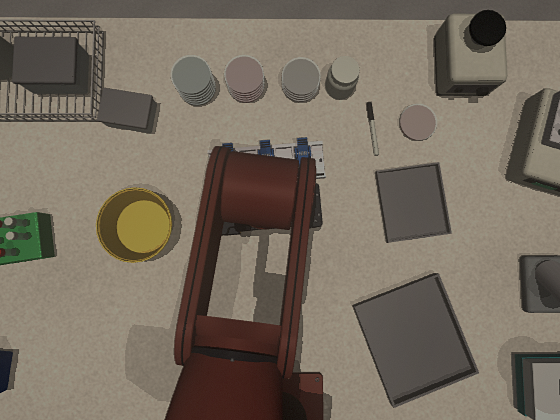

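```bash
python3 - <<'E'
from h import *
s,s2=pickle.load(open("s1.pkl","rb")); im=s["img"]; hsv=cv2.cvtColor(im,cv2.COLOR_RGB2HSV); P=cloud(s)
teal=cv2.inRange(hsv,(80,90,40),(97,255,255)); teal[:130]=0;teal[170:]=0
n,l,st,c=cv2.connectedComponentsWithStats(teal)
for i in range(1,n):
    if st[i,4]<50: continue
    cnt=cv2.findContours((l==i).astype(np.uint8),cv2.RETR_EXTERNAL,cv2.CHAIN_APPROX_NONE)[0][0].reshape(-1,2)
    q=np.array([ray(s,u,v,.028)[:2] for u,v in cnt])
    r=cv2.minAreaRect((q*1000).astype(np.float32)); print("teal",st[i],r, np.median(P[l==i],0).round(4))
# whole card+ : bright/teal region at z 0.022-0.034 ahead of rack
m=((P[...,2]>.022)&(P[...,2]<.033)).astype(np.uint8); m[:112]=0;m[160:]=0
n,l,st,c=cv2.connectedComponentsWithStats(m)
for i in range(1,n):
    if st[i,4]<100: continue
    cnt=cv2.findContours((l==i).astype(np.uint8),cv2.RETR_EXTERNAL,cv2.CHAIN_APPROX_NONE)[0][0].reshape(-1,2)
    q=np.array([ray(s,u,v,.028)[:2] for u,v in cnt]); r=cv2.minAreaRect((q*1000).astype(np.float32)); print("card",st[i],r)
    # side edges: linear fit
    for f in(min,max):
        pts=[]
        for v in range(st[i,1]+2,st[i,1]+st[i,3]-3):
            us=np.where(l[v]==i)[0]; pts.append(ray(s,f(us)+(.5 if f is max else -.5),v,.028)[:2])
        pts=np.array(pts); k=np.polyfit(pts[:,0],pts[:,1],1); print("  edge yaw",np.degrees(np.arctan(k[0])).round(2),"y at x=.515",np.polyval(k,.515).round(4),"xr",pts[:,0].min().round(4),pts[:,0].max().round(4))
# front bar line: top of rack in wrist view
print(P[105,235:265].mean(0).round(4),P[105,320:345].mean(0).round(4))
# tray from s2
P2=cloud(s2);z=P2[...,2]
m=np.zeros(z.shape,np.uint8); m[155:250,368:460]=(cv2.cvtColor(s2["img"],cv2.COLOR_RGB2HSV)[155:250,368:460,2]<105)
m=cv2.morphologyEx(m,cv2.MORPH_OPEN,np.ones((5,5)))
n,l,st,c=cv2.connectedComponentsWithStats(m); i=1+np.argmax(st[1:,4]); uv=np.argwhere(l==i)[:,::-1]
q=np.array([ray(s2,u,v,.022)[:2] for u,v in uv]); print("tray",cv2.minAreaRect((q*1000).astype(np.float32)),st[i])
E
python3 -c "
import cv2;i=cv2.imread('pics/w1.png')[0:170,140:440];cv2.imwrite('pics/w1z.png',cv2.resize(i,None,fx=2.6,fy=2.6,interpolation=2))"
```

```text
teal [189 139  30  15 430] ((498.4951171875, 99.92051696777344), (14.140284538269043, 29.476943969726562), 4.666430950164795) [0.4985 0.0999 0.0277]
teal [271 139  30  15 407] ((505.36163330078125, 15.794265747070312), (14.141759872436523, 29.782573699951172), 4.666599750518799) [0.5057 0.0158 0.0277]
teal [354 139  30  15 436] ((512.3273315429688, -69.54512786865234), (14.143248558044434, 29.908245086669922), 4.665674686431885) [ 0.5123 -0.0696  0.0279]
card [ 187  112   32   45 1335] ((510.1007995605469, 100.87821197509766), (43.851463317871094, 30.577112197875977), 4.098570823669434)
  edge yaw 4.29 y at x=.515 0.1166 xr 0.4902 0.5287
  edge yaw 4.99 y at x=.515 0.0861 xr 0.4927 0.5311
card [ 271  112   31   44 1287] ((517.4899291992188, 16.575712203979492), (42.74372863769531, 30.115760803222656), 4.28074836730957)
  edge yaw 4.26 y at x=.515 0.032 xr 0.4981 0.5355
  edge yaw 3.88 y at x=.515 0.002 xr 0.5005 0.538
card [ 353  112   33   45 1341] ((523.8718872070312, -67.6807861328125), (44.08235549926758, 31.40888214111328), 5.658973217010498)
  edge yaw 4.84 y at x=.515 -0.0535 xr 0.504 0.5425
  edge yaw 5.64 y at x=.515 -0.0843 xr 0.5065 0.5449
card [ 15 126  46  34 157] ((490.09454345703125, 268.561767578125), (51.42375183105469, 7.564338207244873), 52.24305725097656)
  edge yaw 50.37 y at x=.515 0.3004 xr 0.4756 0.5012
  edge yaw 52.42 y at x=.515 0.2973 xr 0.476 0.5014
[0.5428 0.0557 0.0219] [ 0.5496 -0.028   0.0222]
tray ((490.36737060546875, -317.67913818359375), (169.87474060058594, 155.36683654785156), 7.85554313659668) [ 375  163   76   79 4777]
```

View pics/w1z.png

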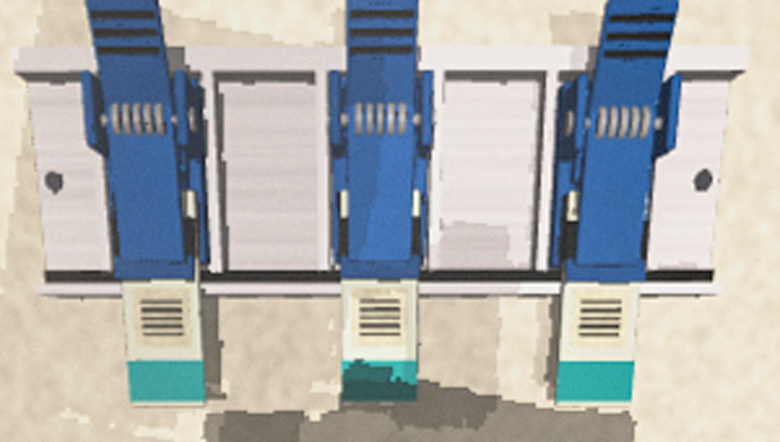

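```bash
cat >> h.py <<'E'
from bench import ctrl
YAW=np.radians(4.66); AX=np.array([np.cos(YAW),np.sin(YAW),0]); AY=np.array([-np.sin(YAW),np.cos(YAW),0]); Q=quat(YAW)
TE={"L":[.4985,.0999],"M":[.5054,.0158],"Rt":[.5123,-.0695]}
def test(name,z=.039):
    g=np.array([*TE[name],z])+13e-3*AX
    ctrl.movep(g+[0,0,.06],Q); ctrl.set_gripper(.05)
    ctrl.move_straight(g,.1); ctrl.hold(.1); f0=ctrl.observe()["wrist_force"]
    ctrl.set_gripper(0.0); ctrl.hold(.1)
    o=ctrl.observe(); f1=o["wrist_force"]; print("grip gap",o["finger_gap"],"f0",f0.round(2),"f1",f1.round(2),"t",o["time"])
    if not .025<o["finger_gap"]<.034: print("BAD GRASP"); return None
    base=f1; d=0; log=[]
    while d<.016:
        d+=.0005; ctrl.move_straight(g-d*AX,.01); o=ctrl.observe(); df=o["wrist_force"]-f0
        fx=df@AX; log.append((round(d*1e3,1),round(fx,2),round(df@AY,2),round(df[2],2)))
        if abs(fx)>6.3: break
    print(log,o["time"]); return d,fx,g
E
python3 - <<'E'
from h import *
r=test("M"); print(r); pickle.dump(r,open("r.pkl","wb"))
s=ctrl.snapshot("wrist"); cv2.imwrite("pics/w2.png",s["img"][:,:,::-1]); pickle.dump(s,open("s2.pkl","wb"))
E
```

```text
grip gap 0.029020701787050705 f0 [0.03 0.12 1.71] f1 [-0.42  0.62  1.65] t 5.575
[(0.5, np.float64(1.64), np.float64(0.54), np.float64(-0.45)), (1.0, np.float64(1.0), np.float64(-0.06), np.float64(-1.21)), (1.5, np.float64(1.1), np.float64(-0.3), np.float64(-0.98)), (2.0, np.float64(1.39), np.float64(-0.05), np.float64(0.22)), (2.5, np.float64(0.77), np.float64(0.63), np.float64(-0.06)), (3.0, np.float64(1.84), np.float64(-0.19), np.float64(0.46)), (3.5, np.float64(3.22), np.float64(0.15), np.float64(-1.06)), (4.0, np.float64(5.0), np.float64(-0.1), np.float64(-0.86)), (4.5, np.float64(5.89), np.float64(0.33), np.float64(-2.18)), (5.0, np.float64(6.47), np.float64(0.37), np.float64(-3.05))] 8.075
(0.005000000000000001, np.float64(6.468156755216024), array([0.51835703, 0.01685616, 0.039     ]))
```

View pics/w2.png

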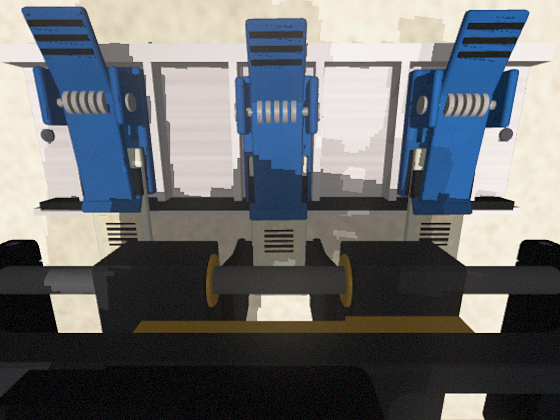

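```bash
python3 - <<'E'
from h import *
d,fx,g=pickle.load(open("r.pkl","rb"))
ctrl.hold(.1); print("hold",ctrl.observe()["wrist_force"].round(2))
ctrl.move_straight(g,.02); print("back",ctrl.observe()["wrist_force"].round(2))
ctrl.set_gripper(.05); ctrl.move_straight(g+[0,0,.05],.15)
r=test("Rt"); print(r); pickle.dump(r,open("r.pkl","wb"))
s=ctrl.snapshot("wrist"); cv2.imwrite("pics/w3.png",s["img"][:,:,::-1]); pickle.dump(s,open("s3.pkl","wb"))
E
```

```text
hold [ 5.63  1.61 -0.38]
back [-2.61 -0.1   4.8 ]
grip gap 0.029080437730799564 f0 [-0.18 -0.25 -0.43] f1 [ 0.61 -0.35  1.34] t 11.9167
[(0.5, np.float64(1.33), np.float64(0.63), np.float64(0.96)), (1.0, np.float64(1.39), np.float64(-0.66), np.float64(0.58)), (1.5, np.float64(2.03), np.float64(-0.34), np.float64(0.83)), (2.0, np.float64(2.8), np.float64(-0.13), np.float64(1.55)), (2.5, np.float64(3.04), np.float64(-0.98), np.float64(1.55)), (3.0, np.float64(3.49), np.float64(0.45), np.float64(2.25)), (3.5, np.float64(2.55), np.float64(-0.37), np.float64(1.3)), (4.0, np.float64(3.69), np.float64(0.33), np.float64(2.62)), (4.5, np.float64(3.83), np.float64(-0.53), np.float64(1.74)), (5.0, np.float64(2.28), np.float64(0.88), np.float64(2.02)), (5.5, np.float64(3.07), np.float64(0.1), np.float64(1.26)), (6.0, np.float64(3.46), np.float64(-0.67), np.float64(1.75)), (6.5, np.float64(3.35), np.float64(-0.28), np.float64(0.5)), (7.0, np.float64(3.35), np.float64(0.82), np.float64(2.2)), (7.5, np.float64(3.35), np.float64(-0.12), np.float64(2.36)), (8.0, np.float64(3.5), np.float64(-1.18), np
[... 418 characters left out ...]
at64(0.12), np.float64(0.9)), (12.0, np.float64(3.29), np.float64(-0.3), np.float64(2.07)), (12.5, np.float64(3.64), np.float64(1.01), np.float64(1.06)), (13.0, np.float64(2.64), np.float64(0.25), np.float64(1.35)), (13.5, np.float64(3.51), np.float64(-0.55), np.float64(1.57)), (14.0, np.float64(3.63), np.float64(-0.14), np.float64(2.58)), (14.5, np.float64(3.79), np.float64(0.6), np.float64(1.75)), (15.0, np.float64(3.04), np.float64(-0.11), np.float64(1.89)), (15.5, np.float64(2.75), np.float64(-0.21), np.float64(1.39)), (16.0, np.float64(3.74), np.float64(0.49), np.float64(1.22))] 19.9167
(0.01600000000000001, np.float64(3.7394293407913692), array([ 0.52525703, -0.06844384,  0.039     ]))
```

View pics/w3.png

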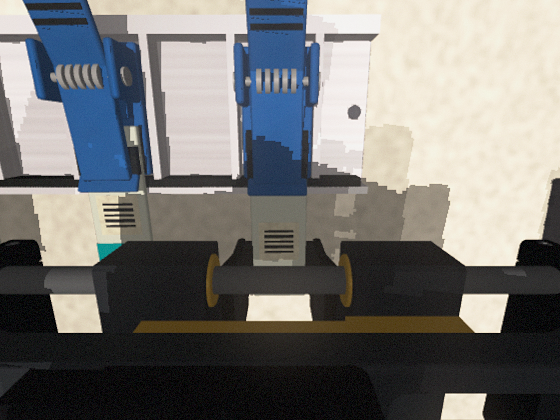

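```bash
python3 - <<'E'
from h import *
d,fx,g=pickle.load(open("r.pkl","rb"))
log=[]
for d in(.021,.026,.031,.036,.042,.050):
    ctrl.move_straight(g-d*AX,.025); o=ctrl.observe(); log.append((d,(o["wrist_force"]@AX).round(2),round(o["finger_gap"],4)))
print(log,o["time"])
ctrl.move_straight(g-d*AX+[0,0,.08],.15)
s=ctrl.snapshot("wrist"); cv2.imwrite("pics/w4.png",s["img"][:,:,::-1]); pickle.dump(s,open("s4.pkl","wb"))
s=ctrl.snapshot("side"); cv2.imwrite("pics/sd4.png",s["img"][:,:,::-1])
o=ctrl.observe();print(o["time"],o["finger_gap"])
t=np.array([.490,-.318,0])-.02*AX
print(ctrl.inverse_kinematics(t+[0,0,.1],Q),ctrl.inverse_kinematics(t+[0,0,.0245],Q))
E
```

```text
[(0.021, np.float64(-0.43), 0.0292), (0.026, np.float64(0.62), 0.029), (0.031, np.float64(0.18), 0.0292), (0.036, np.float64(-0.56), 0.029), (0.042, np.float64(0.36), 0.0292), (0.05, np.float64(-0.69), 0.0291)] 22.225
23.0083 0.028854413193607754
[-7.35865432e-01  2.31005339e-01  1.79552079e+00 -4.44089210e-16
  1.11506653e+00  7.53598552e-01] [-7.35865432e-01  3.43977736e-01  1.82191555e+00 -4.44089210e-16
  9.75699369e-01  7.53598552e-01]
```

View pics/w4.png

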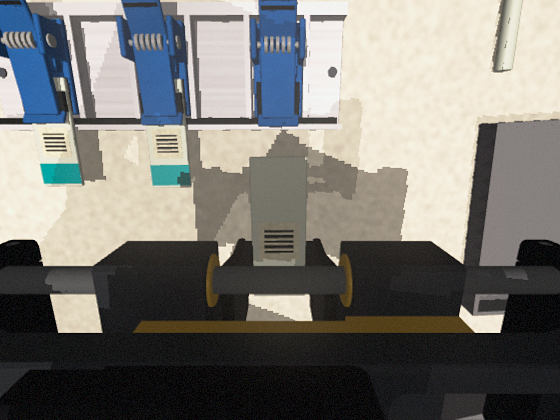

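View pics/sd4.png

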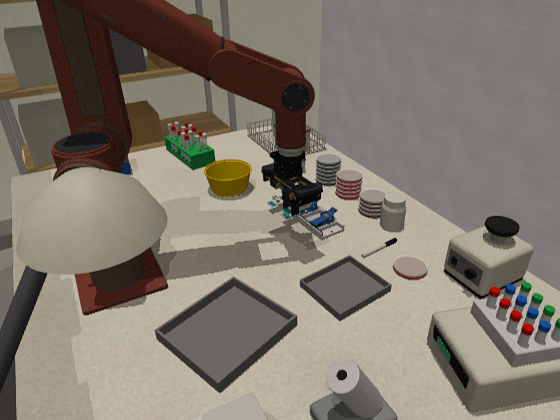

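```bash
python3 - <<'E'
from h import *
t=np.array([.490,-.318,0])-.02*AX
ctrl.move_straight(t+[0,0,.10],.25)
ctrl.move_straight(t+[0,0,.0247],.08); print(ctrl.observe()["wrist_force"].round(2))
ctrl.set_gripper(.045); ctrl.move_straight(t+[0,0,.09],.12)
s=ctrl.snapshot("wrist"); cv2.imwrite("pics/w5.png",s["img"][:,:,::-1]); pickle.dump(s,open("s5.pkl","wb"))
o=ctrl.observe();print(o["time"],o["finger_gap"])
E
```

```text
[-0.6  -0.51 -0.19]
26.6 0.04501112630232286
```

View pics/w5.png

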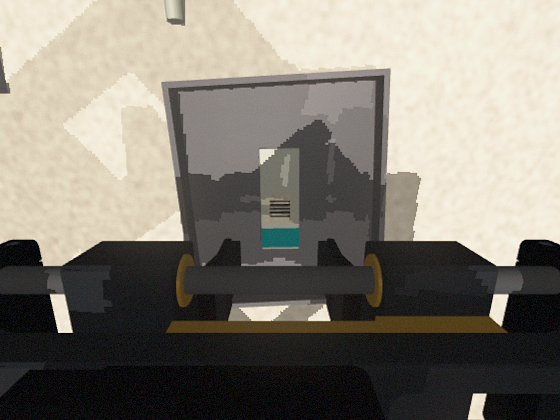

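```bash
python3 - <<'E'
from h import *
s=pickle.load(open("s4.pkl","rb")); P=cloud(s); im=s["img"]; hsv=cv2.cvtColor(im,cv2.COLOR_RGB2HSV)
blue=cv2.inRange(hsv,(100,120,30),(130,255,255))
c0=np.array([.5123,-.0695,0])+79e-3*AX
for nm,cc in(("Rt",c0),("M",np.array([.5054,.0158,0])+79e-3*AX)):
    D=P-cc; x=D@AX; y=D@AY; z=P[...,2]
    m=(blue>0)&(abs(y)<.04)&(abs(x)<.06)
    print(nm,"x range",x[m].min().round(4),"ch z",np.percentile(z[m],[5,50,95]).round(4))
    for lo in np.arange(-.04,.05,.008):
        k=m&(x>lo)&(x<lo+.008)
        if k.sum()>10: print(" ",round(lo*1e3),k.sum(),"y",(y[k].min()*1e3).round(1),(y[k].max()*1e3).round(1),"zmed",np.median(z[k]).round(4))
i=cv2.imread("pics/w4.png")[0:150,220:380]; cv2.imwrite("pics/w4z.png",cv2.resize(i,None,fx=4,fy=4,interpolation=2))
E
```

```text
Rt x range -0.047 ch z [0.0239 0.0373 0.0483]
  -40 451 y -17.1 17.2 zmed 0.0319
  -32 426 y -17.7 17.1 zmed 0.0336
  -24 429 y -17.6 17.0 zmed 0.035
  -16 519 y -17.4 17.4 zmed 0.0361
  -8 602 y -17.3 17.3 zmed 0.0373
  0 487 y -17.4 17.4 zmed 0.039
  8 397 y -17.3 17.3 zmed 0.0415
  16 700 y -17.1 17.8 zmed 0.0444
  24 372 y -14.5 14.6 zmed 0.048
M x range -0.0421 ch z [0.0264 0.0381 0.0463]
  -40 417 y -18.3 14.2 zmed 0.0344
  -32 416 y -18.2 11.4 zmed 0.0356
  -24 447 y -18.0 11.2 zmed 0.0365
  -16 473 y -18.3 11.6 zmed 0.0373
  -8 552 y -18.0 11.7 zmed 0.0379
  0 522 y -18.0 17.1 zmed 0.0393
  8 268 y -17.6 17.5 zmed 0.0442
  16 719 y -17.7 17.9 zmed 0.0433
  24 462 y -17.4 16.7 zmed 0.046
```

View pics/w4z.png

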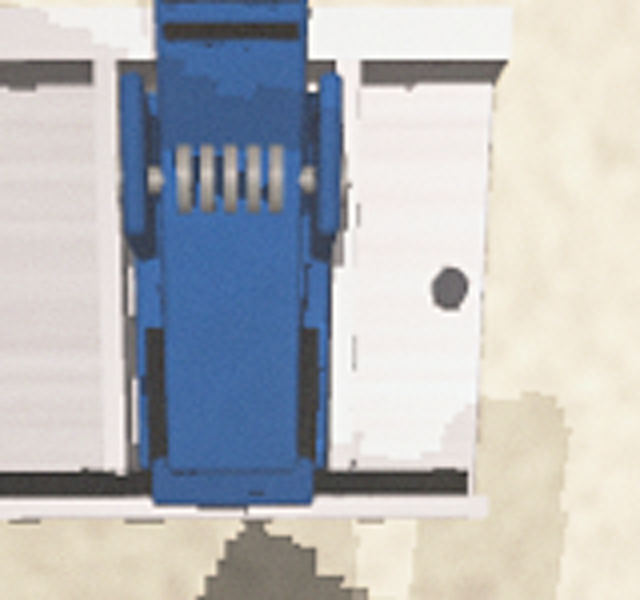

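```bash
python3 - <<'E'
from h import *
s=pickle.load(open("s4.pkl","rb")); P=cloud(s); c0=np.array([.5123,-.0695,0])+79e-3*AX
for u in(252,254,301,303):
    for v in(16,18,20,30,50,56,58,60,62):
        D=P[v,u]-c0; print((u,v),"x %.1f y %.1f z %.1f"%(D@AX*1e3,D@AY*1e3,P[v,u,2]*1e3),"ray46 x %.1f"%((ray(s,u,v,.046)-c0)@AX*1e3))
E
```

```text
(252, 16) x 32.5 y 18.3 z 18.7 ray46 x 23.6
(252, 18) x 22.8 y 16.2 z 45.0 ray46 x 22.5
(252, 20) x 21.3 y 16.2 z 46.1 ray46 x 21.3
(252, 30) x 16.3 y 16.5 z 43.8 ray46 x 15.7
(252, 50) x 4.3 y 16.7 z 44.8 ray46 x 4.0
(252, 56) x 0.7 y 16.8 z 44.9 ray46 x 0.5
(252, 58) x -0.3 y 16.8 z 44.3 ray46 x -0.7
(252, 60) x -0.4 y 17.3 z 38.7 ray46 x -1.9
(252, 62) x 4.5 y 19.8 z 9.0 ray46 x -3.1
(254, 16) x 32.5 y 16.9 z 18.8 ray46 x 23.6
(254, 18) x 32.3 y 17.1 z 15.6 ray46 x 22.5
(254, 20) x 21.8 y 15.0 z 44.6 ray46 x 21.3
(254, 30) x 15.4 y 15.0 z 46.9 ray46 x 15.7
(254, 50) x 4.0 y 15.3 z 46.2 ray46 x 4.0
(254, 56) x -47.0 y -0.9 z 261.1 ray46 x 0.5
(254, 58) x -0.6 y 15.4 z 45.4 ray46 x -0.7
(254, 60) x -0.7 y 15.9 z 40.1 ray46 x -1.9
(254, 62) x -0.9 y 16.2 z 35.2 ray46 x -3.1
(301, 16) x 32.7 y -16.8 z 18.3 ray46 x 23.6
(301, 18) x 22.7 y -15.1 z 45.2 ray46 x 22.5
(301, 20) x 21.6 y -15.1 z 45.3 ray46 x 21.3
(301, 30) x 15.6 y -15.1 z 46.4 ray46 x 15.7
(301, 50) x 4.2 y -15.4 z 45.3 ray46 x 4.1
(301, 56) x 0.3 y -15.4 z 46.7 ray46 x 0.5
(301, 58) x -0.4 y -15.6 z 44.8 ray46 x -0.7
(301, 60) x -0.5 y -15.9 z 39.5 ray46 x -1.9
(301, 62) x -0.6 y -16.3 z 34.0 ray46 x -3.1
(303, 16) x 32.7 y -18.2 z 18.3 ray46 x 23.6
(303, 18) x 22.6 y -16.3 z 45.5 ray46 x 22.5
(303, 20) x 21.4 y -16.3 z 45.8 ray46 x 21.3
(303, 30) x 15.5 y -16.4 z 46.7 ray46 x 15.7
(303, 50) x 4.2 y -16.7 z 45.4 ray46 x 4.1
(303, 56) x 0.7 y -16.8 z 45.3 ray46 x 0.5
(303, 58) x -0.3 y -16.9 z 44.3 ray46 x -0.7
(303, 60) x -0.4 y -17.4 z 38.7 ray46 x -1.9
(303, 62) x 1.6 y -18.5 z 23.0 ray46 x -3.1
```

```bash
python3 - <<'E'
from h import *
c0=np.array([.5123,-.0695,0])+79e-3*AX; g=c0+11.2e-3*AX; print(g)
ctrl.set_gripper(.052)
ctrl.movep(g+[0,0,.13],Q); ctrl.move_straight(g+[0,0,.045],.12); print(ctrl.observe()["wrist_force"].round(2))
ctrl.set_gripper(0.0); ctrl.hold(.1); o=ctrl.observe(); print("gap",o["finger_gap"],o["wrist_force"].round(2))
ctrl.move_straight(g+[0,0,.065],.06); o=ctrl.observe(); print("gap",o["finger_gap"],o["wrist_force"].round(2))
ctrl.move_straight(g+[0,0,.16],.15); ctrl.hold(.1)
s=ctrl.snapshot("wrist"); cv2.imwrite("pics/w6.png",s["img"][:,:,::-1]); s=ctrl.snapshot("side"); cv2.imwrite("pics/sd6.png",s["img"][:,:,::-1])
o=ctrl.observe();print(o["time"],o["finger_gap"],o["wrist_force"].round(2))
t=np.array([.437,.3095,0])+.009*AX
for z in(.16,.048): print(ctrl.inverse_kinematics(t+[0,0,z],Q))
E
```

```text
[ 0.60220183 -0.06217191  0.        ]
[ 0.49 -0.96 -0.28]
gap 0.03570286817257079 [-1.67  3.7   6.62]
gap 0.035787982246691975 [ 0.09  0.14 -1.58]
31.0667 0.03533732004839197 [-0.04  0.2  -1.42]
[ 4.62597077e-01  9.97786374e-02  1.82094225e+00 -4.44089210e-16
  1.22087177e+00  1.95206106e+00]
[ 4.62597077e-01  2.53684792e-01  1.88294198e+00 -4.44089210e-16
  1.00496588e+00  1.95206106e+00]
```

View pics/w6.png

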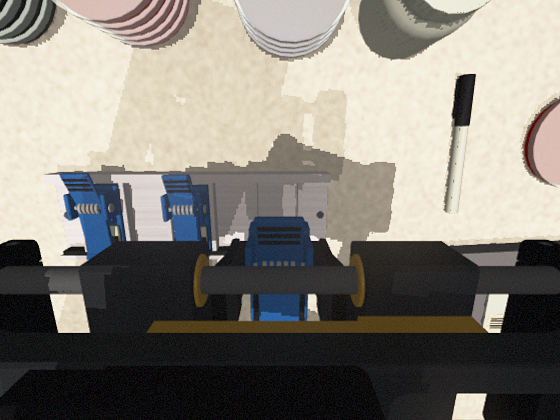

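View pics/sd6.png

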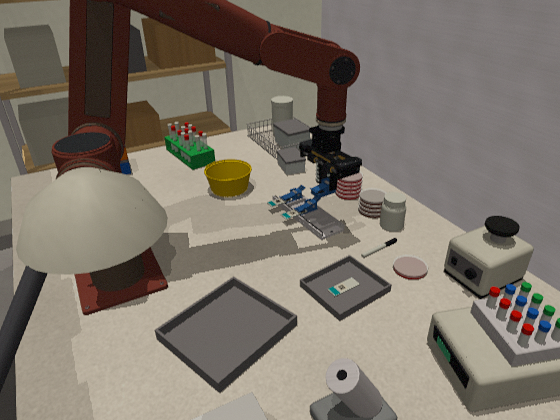

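```bash
python3 - <<'E'
from h import *
t=np.array([.437,.3095,0])+.009*AX
ctrl.move_straight(t+[0,0,.16],.25)
ctrl.move_straight(t+[0,0,.048],.1); print(ctrl.observe()["wrist_force"].round(2))
ctrl.set_gripper(.055); ctrl.move_straight(t+[0,0,.17],.15)
s=ctrl.snapshot("wrist"); cv2.imwrite("pics/w7.png",s["img"][:,:,::-1])
ctrl.movep([.40,.25,.26],Q)
ctrl.move_j([1.2,-.2,1.7,0,1.4,1.9])
T=ctrl.snapshot("top"); pickle.dump(T,open("s7.pkl","wb")); cv2.imwrite("pics/t7.png",T["img"][:,:,::-1])
s=ctrl.snapshot("side"); cv2.imwrite("pics/sd7.png",s["img"][:,:,::-1])
print(ctrl.observe()["time"])
S0=pickle.load(open("s0.pkl","rb"))["top"]
df=cv2.absdiff(T["img"],S0["img"]).max(2); cv2.imwrite("pics/df7.png",np.clip(df*3.,0,255).astype(np.uint8))
i=T["img"][120:220,190:350,::-1]; cv2.imwrite("pics/t7z.png",cv2.resize(i,None,fx=5,fy=5,interpolation=2))
E
```

```text
[ 0.31  0.41 -0.87]
37.9667
```

View pics/t7.png

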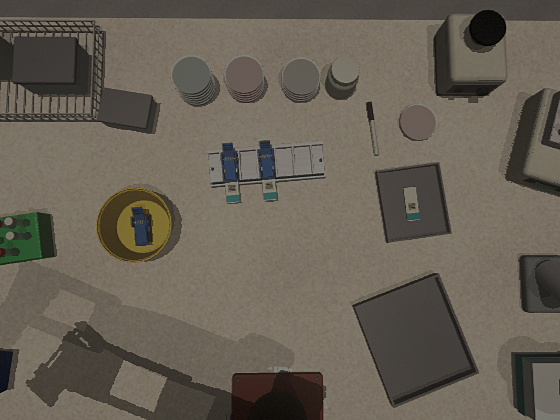

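View pics/t7z.png

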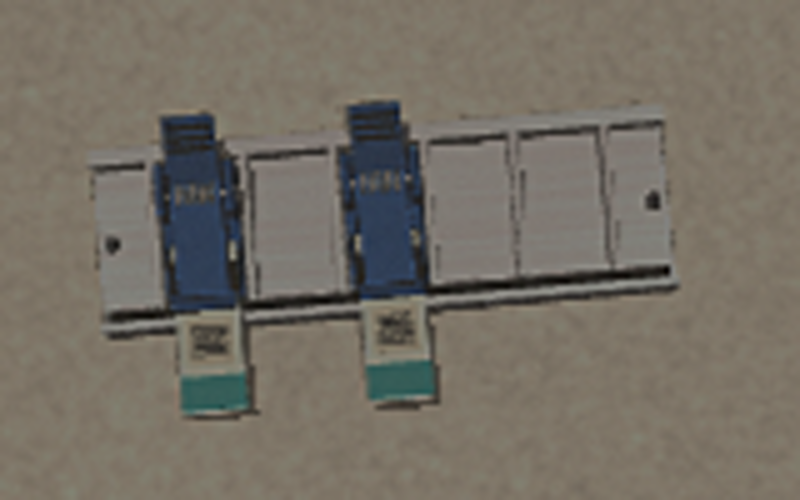

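View pics/w7.png

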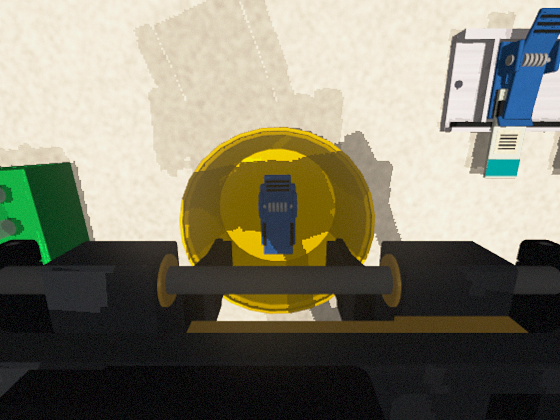

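```bash
python3 - <<'E'
from h import *
S0=pickle.load(open("s0.pkl","rb"))["top"]; T=pickle.load(open("s7.pkl","rb"))
for nm,s in(("before",S0),("after",T)):
    hsv=cv2.cvtColor(s["img"],cv2.COLOR_RGB2HSV); P=cloud(s)
    for k,lo,hi in(("blue",(100,90,40),(130,255,255)),("teal",(80,60,60),(98,255,255))):
        m=cv2.inRange(hsv,lo,hi)[147:205,200:290]; n,l,st,c=cv2.connectedComponentsWithStats(m)
        print(nm,k,[(c[i]+[200,147]).round(1).tolist() for i in range(1,n) if st[i,4]>50])
    if nm=="after":
        m=np.zeros(P.shape[:2],bool); m[190:215,404:420]=1; m&=s["img"].min(2)>110; print("tray card z",np.percentile(P[m][:,2],[5,50,95]).round(4),P[m].mean(0).round(4))
df=cv2.absdiff(T["img"],S0["img"]).max(2); m=(df>40).astype(np.uint8); m[250:]=0
n,l,st,c=cv2.connectedComponentsWithStats(cv2.morphologyEx(m,cv2.MORPH_OPEN,np.ones((2,2))))
print([st[i].tolist() for i in range(1,n) if st[i,4]>8])
ctrl.hand_in()
E
```

```text
before blue [[266.3, 163.7], [229.1, 166.9]]
before teal [[269.0, 195.0], [232.4, 198.1]]
after blue [[266.5, 164.2], [229.1, 166.8]]
after teal [[269.8, 195.4], [232.4, 198.2]]
tray card z [0.0055 0.0082 0.0133] [ 0.486 -0.306  0.052]
[[295, 138, 18, 39, 514], [305, 183, 5, 3, 11], [405, 188, 15, 26, 254], [301, 190, 13, 7, 85], [131, 208, 23, 39, 717]]
the job is handed in; nothing more can be done
```

The weak clip was the right-hand one, at about y = -0.07 m. Its card is flat in the grey tray, the clip is in the yellow tub, and I have handed the job in at about 38 s.

- **Finding it:** The middle card held a tug that rose to about 6.5 N, so I pushed it back to its starting place. The right-hand card slid steadily at about 3.3 N, and I drew it right out level while its clip was still in the rack. I did not pull the left-hand card, since only one clip is weak.
- **Card and clip:** The card's top is about 8 mm above the bench, which fits lying flat on the tray floor. I lifted the clip straight up by its cheeks, set it down in the tub and moved the arm clear.
- **Good clips:** In the before and after overhead pictures, the middle clip and card are within about 1–2 mm of where they began, and still in the same position relative to each other. The left pair has not moved.
- **Rest of the bench:** The same comparison shows changes only at the right-hand pocket, the tray and the tub. It did not cover the strip nearest the robot, where I only looked at the final picture.
- **A disagreement:** In the draw, the force on the right-hand card fell to zero by 21 mm of travel, earlier than the 26 mm between the jaws suggests. Pictures showed the card fully out before I lifted it away.

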